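# Eject a sample beaker from the drying sleeve and nest it on the stack

### The arm

A 6-joint arm with a two-finger parallel gripper is mounted at the origin on the work surface. World frame = base frame: x ahead of the robot, y to its left, z up, the work surface at z = 0. Lengths are in m, angles in rad, forces in N, time in s.
With the tool pointing down it reaches from about 0.25 to 0.775 m from the base axis. Payload 4 kg.
Tool frame: the origin (TCP) lies midway between the tips of the shut fingers; the grasp point (between the pads) lies robot.grasp_offset behind it (robot.grasp_offset is the distance from the TCP to the grasp point, in m); z points along the fingers, y is the direction in which the jaws open and shut (so a half turn about z gives the same grasp; the last joint's range is limited). The gripper opens to 85 mm and grips with 20 to 120 N. Pads are 22 mm wide; open, the fingers measure 114 mm over their backs; the gripper's body (76 mm by 85 mm) begins 54 mm behind the grasp point. The pads swing forward as they close: fully open they stand 13 mm farther back than shut.
Start: joints at [1.075, 0.087, 1.371, -0, 1.684, -0.103], TCP at [0.211, 0.508, 0.231] pointing down, gripper open.
Joint ranges: [-3.1, 3.1], [-0.76, 2.03], [0.27, 2.55], [-1.08, 4.22], [0.17, 2.65], [-2.57, 2.57]. Speed limits (rad/s): [2.79, 2.79, 3.14, 3.14, 3.14, 3.14].

### API

Orientations are given as a unit quaternion [w, x, y, z].
In Python, from station import telemetry, eyes, robot gives the robot as it stands.
- The arm moves only by the shell command python3 -m pendant 'ROWS' [FORCE]. ROWS is text: rows parted by semicolons, each of 5 numbers parted by spaces: the shift along the tool's x, y, z in mm, then the turn about the tool's z in rad, then the gripper command: -1 is shut, 1 is fully open, values between are in proportion. In form: dx dy dz roll fingers; .... A call has 1 to 5 rows; each row is the pose to reach, as a shift and turn from the pose commanded when the call began, along the tool's axes at that moment; what a row does not reach only later rows make up. A row lasts 1/12 s, in which the tool goes at most 41.7 mm and 7.16 degrees, less where a joint would pass 70% of its speed; a pose out of reach is approached as far as the arm can. A call with a gripper value outside its range is refused whole. The fingers move at their own pace and stop on an object; FORCE is the grip in N (left out, the last holds). Time passes only in rows, so rows that repeat a pose let the fingers close. It gives the time, the measured TCP pose, the force and the opening at its end, in the units of the state.
- telemetry.sense(): the state, without advancing time (a new reading comes with each control period).
- eyes.capture(name): name is "side" or "top" or "wrist"; returns a dict with "img" (384x512x3 uint8, blue, green, red), "fovy" (degrees; the focal length in pixels is half the picture's height over the tangent of half this angle, whatever the lens; pixels are square), "cx", "cy" (the principal point, pixels), "k1" (the pictures are not rectified: a ray, as slopes to the right and down, at radius r is drawn at 1 + k1 r^2 times it, then the intrinsics apply), "world_to_cam" (4x4, takes a point from world to camera coordinates). Camera axes: x right, y down, z forward; pixel columns grow to the right and rows downward; lengths in m; the calibration is good to about 2 mm. A picture is of the moment at which its call begins. There is no depth.
- robot.finish_job(): hands the job in, once; it reports no verdict.
The state is a dict: "time_s": time; "joints": joint angles; "joint_velocities": joint speeds; "joint_torque": joint torques, N m; "position": TCP position; "ee_rot": TCP orientation; "wrist_force": force on the tool from outside, world axes, zero at the start; "wrist_torque": the same for the moment, N m; "grip_width": finger opening in m.
Only numpy, scipy, OpenCV 4.12 (cv2) and the standard library are available. Lean on these libraries where they do the work, as an engineer would, in place of code of your own. Each camera call takes 0.05 s, during which the arm holds its last target. There are 200 camera calls.

### The job

The yellow sample beaker lying in the black drying sleeve is dry: press the sleeve's red spring ejector knob fully home to push the beaker partly out, and let the knob spring back. Then draw the beaker out, turn it mouth up and nest it fully and squarely into the top of the stack of yellow beakers on the steel stand. Work gently without ramming the sleeve or the stack, keep the stack standing on its stand and leave the other things on the bench where they are.

Things in the scene. Friction and masses are not known exactly. Their poses are not given: they have to be found in the camera images.
- sleeve: Black drying sleeve fixed to the bench; origin on the bench under its box's centre; own +x points out of the open mouth, -x to the ejector. Box 120 mm long (x -60 to 60), 78 wide, 88 high; channel 66 wide, 70 high, floor 12 mm above the bench, 18 mm slot in the roof. Spring clips inside the mouth hold the collar of the beaker.
- sleeve_mouth (a point): Floor edge of the sleeve's mouth: 60 mm along +x from the sleeve's origin, 12 mm above the bench, on the centre line. From here a steel tongue 30 mm wide, level with the channel floor, reaches 87 mm further along +x and carries the ejected beaker.
- ejector (a joint): Spring ejector, slides along the sleeve's +x: 0 at rest (m), 0.080 at its end stop. About 3 N to start, 9 N at the stop, up to 10 N more while the collar passes the clips; springs back when let go. Pressed home it leaves the beaker's base about 34 mm beyond the sleeve's origin along +x, the whole collar outside the mouth.
- knob_face (a point): Centre of the outer (-x) face of the red ejector knob, a disc 44 mm in diameter and 14 mm thick standing across the sleeve's x axis on a 10 mm steel rod; at rest 164 mm behind the sleeve's origin and 45 mm above the bench.
- beaker: Yellow plastic beaker lying in the sleeve, wholly under the roof (mouth 10 to 15 mm inside), mouth outwards, resting level on its collar. 92 mm tall, about 100 g, origin at the centre of its closed base, z along it to the mouth. Upper 48 mm: collar 60 mm outside, 55 inside diameter; 48 mm deep; lower 44 mm: closed, 52 mm outside, 45 at the chamfered base.
- stack_top: Upper of the two upright nested yellow beakers; the beaker goes into this one. Same shape and axes, origin at its base centre, rim 92 mm above it. Nested fully, the lower part of a beaker fills the collar of the one below, its collar's lower step rests on that rim, and its origin is 48 mm above the other's origin.
- stack_low: Lower yellow beaker of the stack, loose, upright in the stand; same shape as the others, origin at the centre of its base.
- stand: Round steel stand fixed to the bench, 90 mm in diameter, 6 mm thick, with a black lip 62 mm in diameter and 12 mm high round the lower beaker; origin under its centre.
- slide_tray: Bystander: blue slide tray 100 x 80 x 22 mm, origin under its centre.
- objective: Bystander: steel microscope objective standing upright, 42 mm in diameter, 58 mm tall, origin under its centre.
- oil_bottle: Bystander: small amber bottle 36 mm in diameter, 65 mm tall, origin under its centre.

How it is judged:
On the way, in this order (a step that is already met when the one before it is completed fails the run):
1. the ejector knob is pressed home (at least 74 of 80 mm) and the beaker's base has come at least 20 mm beyond the sleeve's origin (value of joint ejector above 0.074 m and x of beaker in the frame of sleeve above 0.02 m), for 0.1 s.
2. the knob has sprung back and the beaker is lifted, its base more than 90 mm above the bench (value of joint ejector below 0.01 m and height (world z) of beaker above 0.09 m), for 0.1 s.
At the end, for the whole second after the job is handed in: Beaker mouth up and at rest in the top beaker: base 45 to 51.5 mm above that one's base, within 5 mm sideways, 0.08 rad of upright; the stack's two beakers still nested, upright (0.08 rad) and within 8 mm of the stand's centre; ejector sprung back to within 10 mm of rest (z of beaker in the frame of stack_top between 0.045 and 0.0515 m and horizontal distance between beaker and stack_top below 0.005 m and angle between each of beaker, stack_low's own z axis and vertical below 0.08 rad and z of stack_top in the frame of stack_low below 0.0515 m and horizontal distance between stack_top and stack_low below 0.005 m and horizontal distance between stack_low and stand below 0.008 m and linear speed of beaker below 0.02 m/s and value of joint ejector below 0.01 m); the robot touches nothing.
It fails at once if the sleeve or its ejector is rammed with more than 45 N (contact force between any of the arm, the fingers and sleeve above 45 N).
It fails at once if the stack is pressed by the beaker with more than 45 N (contact force between beaker and stack_top above 45 N).
It fails at once if the stack is knocked over (tilted by more than 0.3 rad) (angle between any of stack_top, stack_low's own z axis and vertical above 0.3 rad).
It fails at once if a bystander is moved more than 25 mm (distance of any of slide_tray, objective, oil_bottle from where it was at the start of the episode above 0.025 m).
It also fails if it takes over 67 s, if anything falls off the work surface, if the arm or the gripper's body presses on something with over 40 N, if the wrist force passes 120 N, or if a joint passes its speed limit or range.

## Working session

There is one attempt and no reset: what is moved stays moved. The work goes in short steps, Python scripts to look and compute and a shell command to move; the robot and the scene stay as the last step left them, time stands still between calls to the robot, and variables do not carry over. Pictures are saved under pics/ and viewed, about 8 in all and at most 12, crops included, and the job is handed in when it is done.

```bash
mkdir -p pics; ls; python3 - <<'E'
from station import telemetry, eyes, robot
import cv2,json
print(telemetry.sense(), robot.grasp_offset)
for n in("side","top"):
    c=eyes.capture(n); cv2.imwrite(f"pics/{n}0.png",c["img"])
    print(n,c["fovy"],c["cx"],c["cy"],c["k1"],c["world_to_cam"])
a=cv2.imread("pics/top0.png"); cv2.imwrite("pics/top0b.png",cv2.resize(a,(800,600)))
E
```

```text
pics
{'time_s': 0.0, 'joints': array([ 1.07490385e+00,  8.79844505e-02,  1.37232248e+00, -1.65745269e-05,
        1.68355610e+00, -1.03121117e-01]), 'joint_velocities': array([-0.00028309,  0.00051815,  0.0012212 , -0.00055263, -0.00041092,
        0.00067549]), 'joint_torque': array([ 9.63460698e-04, -3.51848316e+01, -3.13281798e+01, -1.66600230e-04,
        1.02851505e-02,  1.08560192e-05]), 'position': array([0.21029095, 0.50766361, 0.2300884 ]), 'ee_rot': array([-3.27067058e-04,  1.95126548e-01,  9.80777417e-01, -1.08708186e-03]), 'wrist_force': array([ 0.72990985,  0.15891644, -0.96525669]), 'wrist_torque': array([-0.08050921, -0.0061667 ,  0.00940389]), 'grip_width': 0.08547193604525193} 0.0187
side 44.21354554380865 257.7932591167569 188.09925204912426 -0.1396256764289211 [[-0.96932405 -0.24557431  0.01020482  0.54276033]
 [-0.1702226   0.6407896  -0.74860734  0.12615815]
 [ 0.17729959 -0.72738019 -0.66293507  0.99964357]
 [ 0.          0.          0.          1.        ]]
top 50.584254771223264 255.62757800614537 196.01909888675198 0.05072156187737131 [[ 1.98752575e-03 -9.99874814e-01 -1.56973148e-02  1.87357211e-02]
 [-9.91619798e-01  5.70804053e-05 -1.29190449e-01  5.73362378e-01]
 [ 1.29175172e-01  1.58225375e-02 -9.91495548e-01  8.51628594e-01]
 [ 0.00000000e+00  0.00000000e+00  0.00000000e+00  1.00000000e+00]]
```

View pics/top0b.png

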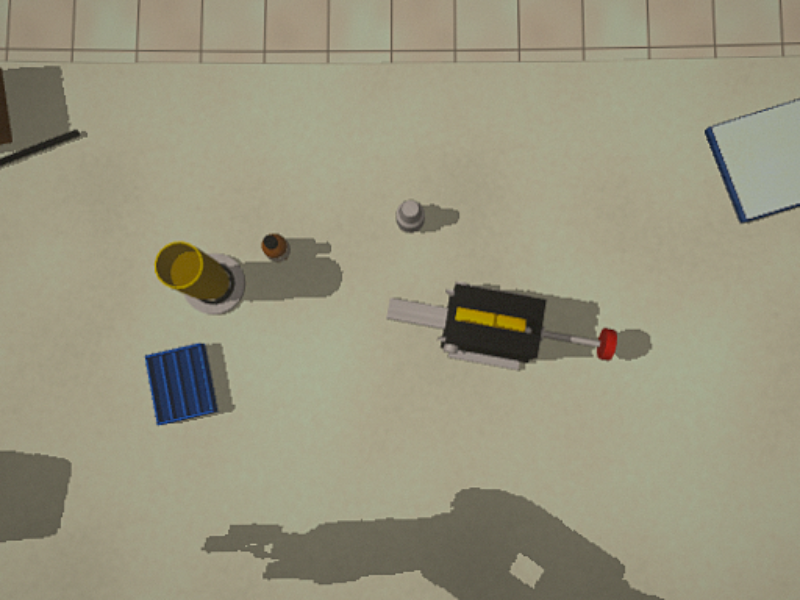

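View pics/side0.png

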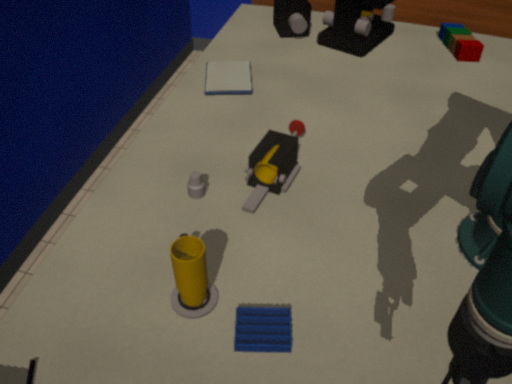

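The top view (800x600) shows the sleeve near (495,322), its tongue to the left ending at (388,308), and the knob at (608,344). The stack rim is at (179,266), the bottle at (274,246), the objective at (410,215) and the tray at (181,384). Next I'll enlarge crops to measure from.

```bash
cat > h.py <<'E'
import numpy as np, cv2
from station import telemetry, eyes, robot
def K(c):
    f=192/np.tan(np.radians(c["fovy"]/2)); return np.array([[f,0,c["cx"]],[0,f,c["cy"]],[0,0,1.]])
def dist(c): return np.array([c["k1"],0,0,0,0.])
def ray(c,uv):
    p=cv2.undistortPointsIter(np.array([[uv]],float),K(c),dist(c),None,None,(3,100,1e-12))[0,0]
    W=np.asarray(c["world_to_cam"]);R=W[:3,:3]
    return -R.T@W[:3,3], R.T@np.array([p[0],p[1],1])
def at_z(c,uv,z):
    o,d=ray(c,uv); return (o+d*(z-o[2])/d[2])
def proj(c,P):
    W=np.asarray(c["world_to_cam"])
    return cv2.projectPoints(np.atleast_2d(np.asarray(P,float)),cv2.Rodrigues(W[:3,:3])[0],W[:3,3],K(c),dist(c))[0][:,0]
E
python3 - <<'E'
import cv2,numpy as np
a=cv2.imread("pics/top0.png")
o=np.zeros((600,800,3),np.uint8)
s=cv2.resize(a[175:245,240:420],None,fx=4.4,fy=4.4,interpolation=cv2.INTER_CUBIC); o[:s.shape[0],:s.shape[1]]=s[:,:800]
t=cv2.resize(a[145:208,90:170],None,fx=4.4,fy=4.4,interpolation=cv2.INTER_CUBIC); o[315:315+t.shape[0],:t.shape[1]]=t
b=cv2.imread("pics/side0.png")
t=cv2.resize(b[228:320,160:230],None,fx=3,fy=3,interpolation=cv2.INTER_CUBIC); o[315:315+t.shape[0],400:400+t.shape[1]]=t
cv2.imwrite("pics/crop.png",o)
E
```

```text
(no output)
```

View pics/crop.png

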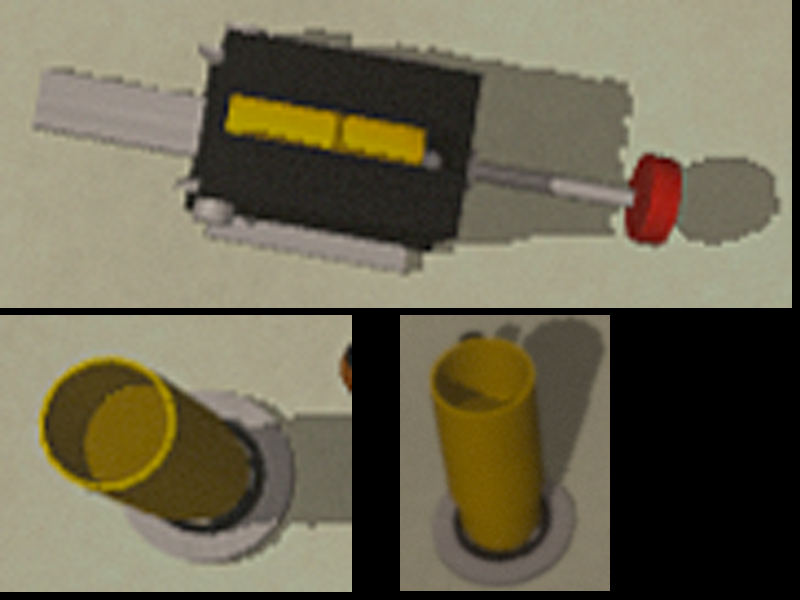

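The crops show the roof corners at (228,31), (481,74), (455,248) and (192,205), the tongue end at (45,68)–(36,130), and the knob at (655,198). The stack rim centre is at (108,424) in the top view and (482,375) in the side view.

```bash
python3 - <<'E'
from h import *
t=eyes.capture("top"); s=eyes.capture("side")
A=lambda x,y:(240+(x+.5)/4.4-.5,175+(y+.5)/4.4-.5)
B=lambda x,y:(90+(x+.5)/4.4-.5,145+(y-315+.5)/4.4-.5)
C=lambda x,y:(160+(x-400)/3,228+(y-315)/3)
cs=np.array([at_z(t,A(*p),.088)[:2] for p in[(228,31),(481,74),(455,248),(192,205)]])
print("roof",cs,cs.mean(0),[np.linalg.norm(cs[i]-cs[i-1]) for i in range(4)])
te=[at_z(t,A(*p),.012)[:2] for p in[(45,68),(36,130)]]; te=np.mean(te,0)
kn=at_z(t,A(655,198),.05)[:2]
print("tongue end",te,"knob",kn,"dist",np.linalg.norm(te-kn),"(expect 147+157=304)")
d=te-kn; print("dir deg",np.degrees(np.arctan2(d[1],d[0])))
e=(cs[0]+cs[3]-cs[1]-cs[2]); print("roof dir",np.degrees(np.arctan2(e[1],e[0])))
sl=[at_z(t,A(*p),.088)[:2] for p in [(228,113),(430,150)]];e=sl[0]-sl[1];print("slot",sl,np.degrees(np.arctan2(e[1],e[0])))
print("rim top",at_z(t,B(108,424),.146),"side",at_z(s,C(482,375),.146))
print("stand",at_z(t,B(211,477),.006),"side",at_z(s,C(504,536),.006))
E
```

```text
roof [[ 0.59668426 -0.0555023 ]
 [ 0.57622657 -0.17299935]
 [ 0.49527541 -0.15882971]
 [ 0.51486418 -0.03804662]] [ 0.5457626 -0.1063445] [np.float64(0.08366138407285083), np.float64(0.11926471394329001), np.float64(0.0821819340461561), np.float64(0.12236124309484736)]
tongue end [0.57419807 0.03501235] knob [ 0.52128975 -0.26238445] dist 0.30206646393968495 (expect 147+157=304)
dir deg 79.91234844205411
roof dir 80.4597643265548
slot [array([ 0.55787514, -0.05514259]), array([ 0.54059901, -0.14853073])] 79.51917873983061
rim top [0.61112337 0.29117354 0.146     ] side [0.61015868 0.29424856 0.146     ]
stand [0.61093799 0.28870712 0.006     ] side [0.60546755 0.30497058 0.006     ]
```

```bash
R='-27 -30 0 0 -1;-54 -60 0 0 -1;-81 -90 0 0 -1;-108 -120 0 0 -1;-135 -150 0 0 -1'
python3 -m pendant '-27 -30 0 0 -1;-54 -60 0 0 -1;-81 -90 0 0 -1;-108 -120 0 0 -1;-135 -150 0 0 -1'
python3 -m pendant '-27 -30 0 0 -1;-54 -60 0 0 -1;-81 -90 0 0 -1;-108 -120 0 0 -1;-135 -150 0 0 -1'
python3 -m pendant '-27 -30 0 0 -1;-54 -60 0 0 -1;-81 -90 0 0 -1;-108 -120 0 0 -1;-135 -150 0 0 -1'
python3 -m pendant '-27 -30 0 0 -1;-54 -60 0 0 -1;-81 -90 0 0 -1;-108 -120 0 0 -1;-135 -150 0 0 -1'
python3 -m pendant '0 0 0 0.12 -1;0 0 0 0.24 -1;0 0 0 0.36 -1;0 0 0 0.48 -1;0 0 0 0.6 -1'
python3 -m pendant '0 0 0 0.12 -1;0 0 0 0.24 -1;0 0 0 0.36 -1;0 0 0 0.48 -1;0 0 0 0.6 -1'
python3 -m pendant '0 0 0 0.12 -1;0 0 0 0.154 -1;0 0 0 0.154 -1'
```

```text
time_s: 0.62
position: [0.2778, 0.3162, 0.231]
ee_rot: [0.0, 0.195, 0.981, -0.0]
wrist_force: [0.4, -0.1, -0.2]
grip_width: 0.0254
time_s: 1.03
position: [0.3451, 0.1258, 0.2314]
ee_rot: [0.0, 0.195, 0.981, 0.0]
wrist_force: [1.0, 0.6, -1.3]
grip_width: -0.0001
time_s: 1.45
position: [0.4125, -0.0647, 0.2314]
ee_rot: [0.0, 0.195, 0.981, 0.0]
wrist_force: [0.8, 1.4, -0.0]
grip_width: -0.0001
time_s: 1.87
position: [0.4799, -0.2549, 0.231]
ee_rot: [-0.0, 0.195, 0.981, 0.0]
wrist_force: [0.3, -0.4, 0.5]
grip_width: -0.0
time_s: 2.28
position: [0.4796, -0.2531, 0.2308]
ee_rot: [-0.001, 0.479, 0.878, 0.0]
wrist_force: [-0.3, -0.8, 0.2]
grip_width: -0.0
time_s: 2.7
position: [0.4796, -0.2528, 0.231]
ee_rot: [-0.0, 0.717, 0.697, -0.0]
wrist_force: [0.7, 0.3, 0.8]
grip_width: -0.0003
time_s: 2.95
position: [0.4796, -0.2528, 0.231]
ee_rot: [-0.0, 0.767, 0.642, -0.0]
wrist_force: [-0.4, -0.8, 0.1]
grip_width: -0.0003
```

```bash

python3 -m pendant '-35 20 0 0 -1;-65 42 0 0 -1;-65 42 40 0 -1;-65 42 80 0 -1;-65 42 120 0 -1'
python3 -m pendant '0 0 40 0 -1;0 0 82 0 -1;0 0 82 0 -1;0 0 82 0 -1'
python3 - <<'E'
from h import *
p=telemetry.sense()["position"];print(p)
c=eyes.capture("wrist");a=c["img"]
t=eyes.capture("top")["img"]
cv2.imwrite("pics/w1.png",np.hstack([cv2.resize(a,(400,300)),cv2.resize(t[150:282,250:426],(400,300))]))
E
```

```text
time_s: 3.37
position: [0.5103, -0.3253, 0.1104]
ee_rot: [0.001, 0.766, 0.642, 0.0]
wrist_force: [-0.2, -0.6, -0.4]
grip_width: 0.0003
time_s: 3.7
position: [0.5077, -0.3226, 0.0263]
ee_rot: [-0.004, 0.766, 0.642, -0.001]
wrist_force: [-0.6, 0.5, 0.5]
grip_width: 0.0001
[ 0.50768228 -0.32262195  0.02626977]
```

View pics/w1.png

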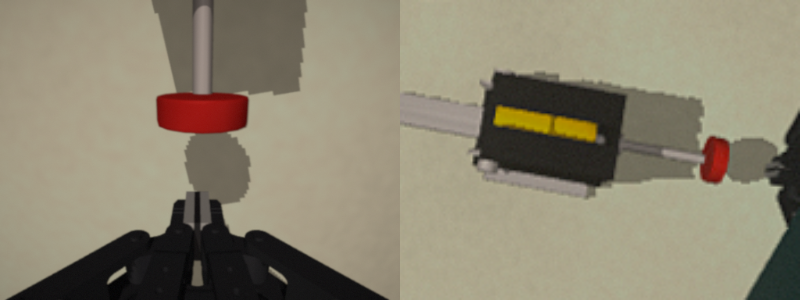

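The fingers are lined up with the knob, which sits at (203,112) in the wrist view with the fingers at x≈197. Now I'll push.

```bash

python3 -m pendant '10 1 0 0 -1;20 2 0 0 -1;30 2 0 0 -1;37 2 0 0 -1;44 2 0 0 -1'
python3 -m pendant '6 0 0 0 -1;12 0 0 0 -1;18 0 0 0 -1;24 0 0 0 -1;30 0 0 0 -1'
python3 -m pendant '6 0 0 0 -1;12 0 0 0 -1;18 0 0 0 -1;24 0 0 0 -1;30 0 0 0 -1'
python3 -m pendant '3 0 0 0 -1;6 0 0 0 -1;9 0 0 0 -1'
```

```text
time_s: 4.22
position: [0.5201, -0.2802, 0.0303]
ee_rot: [0.001, 0.766, 0.643, 0.0]
wrist_force: [0.1, -3.4, 1.6]
grip_width: 0.0001
time_s: 4.63
position: [0.5248, -0.2543, 0.0304]
ee_rot: [0.003, 0.767, 0.642, -0.002]
wrist_force: [-2.8, -9.2, 2.2]
grip_width: -0.0003
time_s: 5.05
position: [0.53, -0.2256, 0.0304]
ee_rot: [0.003, 0.767, 0.642, -0.002]
wrist_force: [-2.2, -9.8, 2.2]
grip_width: -0.0002
time_s: 5.3
position: [0.5316, -0.2169, 0.0304]
ee_rot: [0.003, 0.767, 0.642, -0.002]
wrist_force: [-1.7, -9.4, 1.3]
grip_width: 0.0001
```

```bash

python3 -m pendant '3 0 0 0 -1;6 0 0 0 -1;9 0 0 0 -1;9 0 0 0 -1'
python3 -m pendant '2 0 0 0 -1;3 0 0 0 -1;3 0 0 0 -1'
python3 -m pendant '2 0 0 0 -1;3 0 0 0 -1;3 0 0 0 -1'
```

```text
time_s: 5.63
position: [0.5334, -0.207, 0.0304]
ee_rot: [0.003, 0.767, 0.642, -0.001]
wrist_force: [-0.5, -7.8, 2.6]
grip_width: 0.0003
time_s: 5.88
position: [0.5338, -0.2044, 0.0304]
ee_rot: [0.003, 0.767, 0.642, -0.001]
wrist_force: [-0.7, -8.8, 2.5]
grip_width: 0.0
time_s: 6.13
position: [0.5342, -0.2023, 0.0304]
ee_rot: [0.003, 0.767, 0.642, -0.002]
wrist_force: [-2.7, -10.1, 1.2]
grip_width: 0.0002
```

```bash

python3 -m pendant '2 0 0 0 -1;2 0 0 0 -1;2 0 0 0 -1'
python3 -m pendant '2 0 0 0 -1;2 0 0 0 -1;2 0 0 0 -1'
python3 - <<'E'
from h import *
t=eyes.capture("top")["img"]
cv2.imwrite("pics/p2.png",cv2.resize(t[150:282,230:406],(600,450)))
E
```

```text
time_s: 6.38
position: [0.5342, -0.2023, 0.0304]
ee_rot: [0.004, 0.767, 0.642, -0.003]
wrist_force: [-2.3, -15.8, 0.3]
grip_width: 0.0001
time_s: 6.63
position: [0.5342, -0.2024, 0.0305]
ee_rot: [0.006, 0.767, 0.642, -0.005]
wrist_force: [-4.3, -20.5, 0.7]
grip_width: -0.0001
```

View pics/p2.png

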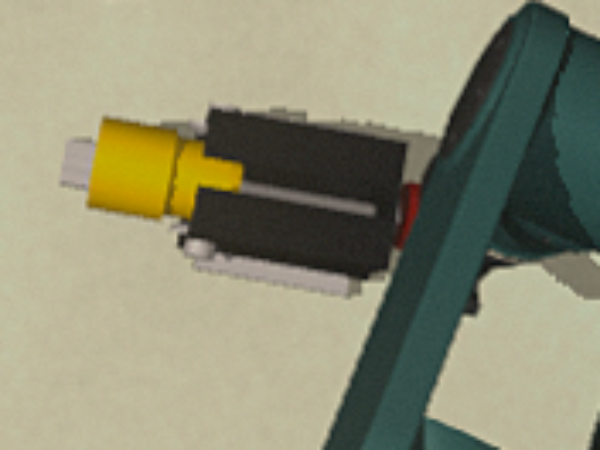

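The ejector is at its stop and the beaker's collar is out (mouth near (97,162), sleeve front at x≈200). Now I'll back off and look at it from above.

```bash

python3 -m pendant '-10 0 0 0 -1;-20 0 0 0 -1;-35 0 0 0 -1;-55 0 0 0 -1;-80 0 0 0 -1'
python3 -m pendant '-30 0 0 0 -1;-55 0 0 0 -1;-55 0 -40 0 -1;-55 0 -80 0 -1;-55 0 -120 0 -1'
python3 -m pendant '0 0 -40 0 1;40 0 -40 0 1;80 0 -40 0 1;120 0 -40 0 1;160 0 -40 0 1'
python3 -m pendant '40 0 0 0 1;80 0 0 0 1;120 0 0 0 1;150 0 0 0 1;150 0 0 0 1'
python3 - <<'E'
from h import *
p=telemetry.sense()["position"];o=np.array([.548,-.108]);u=np.array([.175,.9846]);v=np.array([.9846,-.175])
print(p,(p[:2]-o)@u,(p[:2]-o)@v)
c=eyes.capture("wrist");t=eyes.capture("top")
a=np.zeros((600,800,3),np.uint8);a[:384,:512]=c["img"];b=cv2.resize(t["img"][150:252,230:400],(340,204));a[390:594,:340]=b
b=cv2.resize(eyes.capture("side")["img"][100:220,220:320],(300,360));a[:360,500:800]=b
cv2.imwrite("pics/g3.png",a)
q=at_z(t,(258.4,197.5),.042)[:2];print("mouth",(q-o)@u,(q-o)@v)
print("proj mouth top,rim bottom, expected:",proj(c,[[*(o+.126*u),.042],[*(o+.126*u+.03*v),.042],[*(o+.126*u-.03*v),.042]]))
E
```

```text
time_s: 7.1
position: [0.5212, -0.2739, 0.03]
ee_rot: [0.001, 0.766, 0.643, 0.0]
wrist_force: [1.0, -2.9, 1.1]
grip_width: 0.0005
time_s: 7.52
position: [0.5102, -0.3268, 0.1487]
ee_rot: [-0.003, 0.767, 0.642, 0.0]
wrist_force: [0.6, -1.0, -0.1]
grip_width: 0.0003
time_s: 7.93
position: [0.539, -0.1678, 0.1892]
ee_rot: [-0.001, 0.767, 0.642, 0.001]
wrist_force: [0.4, -0.1, 0.5]
grip_width: 0.0604
time_s: 8.35
position: [0.5654, -0.0157, 0.1888]
ee_rot: [-0.002, 0.764, 0.645, 0.001]
wrist_force: [-0.5, -0.4, 0.7]
grip_width: 0.0853
[ 0.5653684  -0.01574181  0.1888328 ] 0.09387688668930672 0.0009557399511339985
mouth 0.1230742620827971 -4.881683665781608e-05
proj mouth top,rim bottom, expected: [[250.58956825 146.76706569]
 [284.63284131 147.04717848]
 [216.54448747 146.55853004]]
```

View pics/g3.png

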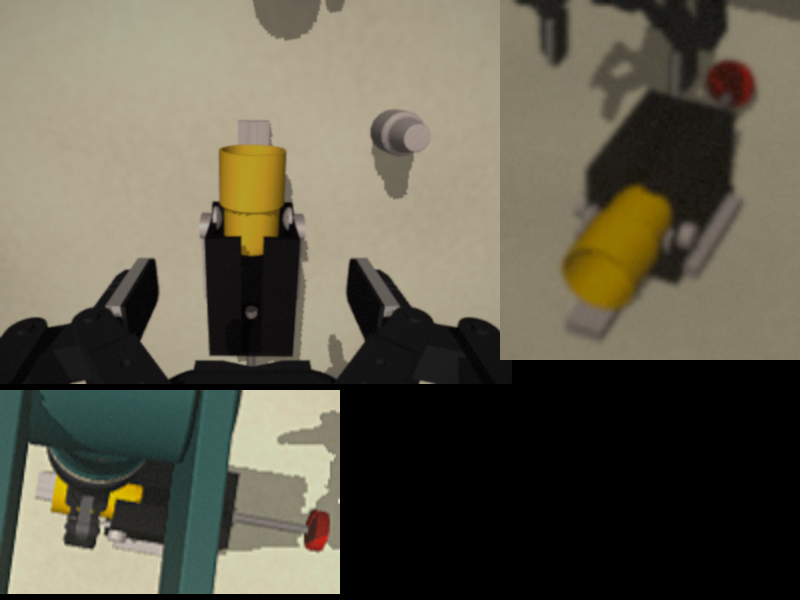

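Knob is back at rest and the beaker is ejected, its mouth in the wrist view at (252,147), as predicted. Next I'll descend and grip.

```bash

python3 -m pendant '14 0 0 0 1;14 0 35 0 1;14 0 70 0 1;14 0 105 0 1;14 0 135 0 1'
python3 -m pendant '0 0 15 0 1;0 0 25 0 1;0 0 34 0 1;0 0 34 0 1'
python3 -m pendant '0 0 0 0 -1;0 0 0 0 -1;0 0 0 0 -1;0 0 0 0 -1;0 0 0 0 -1' 25
python3 -m pendant '4 0 0 0 -1;8 0 0 0 -1;12 0 0 0 -1;12 0 0 0 -1' 
python3 - <<'E'
from h import *
p=telemetry.sense()["position"];o=np.array([.548,-.108]);u=np.array([.175,.9846]);v=np.array([.9846,-.175])
print(p,(p[:2]-o)@u,(p[:2]-o)@v)
a=np.zeros((400,800,3),np.uint8);a[:384,:512]=eyes.capture("wrist")["img"]
b=cv2.resize(eyes.capture("side")["img"][100:220,220:320],(300,360));a[:360,500:800]=b
cv2.imwrite("pics/g4.png",a)
E
```

```text
time_s: 8.92
position: [0.567, -0.0091, 0.052]
ee_rot: [-0.001, 0.767, 0.641, -0.0]
wrist_force: [0.5, -0.8, -0.3]
grip_width: 0.0854
time_s: 9.25
position: [0.5672, -0.0089, 0.0189]
ee_rot: [-0.001, 0.767, 0.642, -0.001]
wrist_force: [0.2, -0.2, 0.7]
grip_width: 0.0853
time_s: 9.67
position: [0.5694, -0.0087, 0.0223]
ee_rot: [0.001, 0.767, 0.642, 0.001]
wrist_force: [0.2, -0.3, 5.4]
grip_width: 0.0596
time_s: 10.0
position: [0.5715, 0.0027, 0.0223]
ee_rot: [0.002, 0.766, 0.642, 0.001]
wrist_force: [-0.4, -1.4, 6.4]
grip_width: 0.0596
[0.57147465 0.00271033 0.02232319] 0.11311345040924427 0.003738837043312994
```

View pics/g4.png

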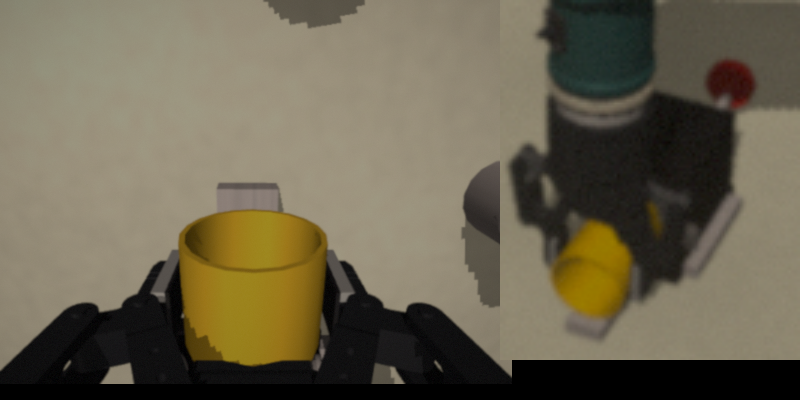

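The beaker is gripped about 23 mm from its mouth and it drew out freely. The tool can't tilt, so I'll pivot the beaker in the pads: lift its mouth in an arc with the back of the body bearing lightly on the roof's front edge.

```bash

python3 -m pendant '0 0 -5 0 -1;-1 0 -10 0 -1;-1 0 -15 0 -1;1 0 -22 0 -1;3 0 -29 0 -1' 20
python3 -m pendant '1 0 -7 0 -1;1 0 -15 0 -1;0 0 -22 0 -1;-2 0 -30 0 -1'
python3 - <<'E'
from h import *
p=telemetry.sense()["position"];o=np.array([.548,-.108]);u=np.array([.175,.9846]);v=np.array([.9846,-.175])
print(p,(p[:2]-o)@u,(p[:2]-o)@v)
a=np.zeros((400,800,3),np.uint8);a[:384,:512]=eyes.capture("wrist")["img"]
b=cv2.resize(eyes.capture("side")["img"][100:220,220:320],(300,360));a[:360,500:800]=b
cv2.imwrite("pics/g5.png",a)
E
```

```text
time_s: 10.52
position: [0.5695, 0.0063, 0.0487]
ee_rot: [-0.001, 0.767, 0.642, -0.001]
wrist_force: [-0.5, -2.1, -4.9]
grip_width: 0.0597
time_s: 10.85
position: [0.5697, 0.0049, 0.0794]
ee_rot: [-0.001, 0.766, 0.642, -0.0]
wrist_force: [-0.6, -0.1, -4.7]
grip_width: 0.0593
[0.56967918 0.00488124 0.07944966] 0.1149367279401723 0.0015911059570762782
```

View pics/g5.png

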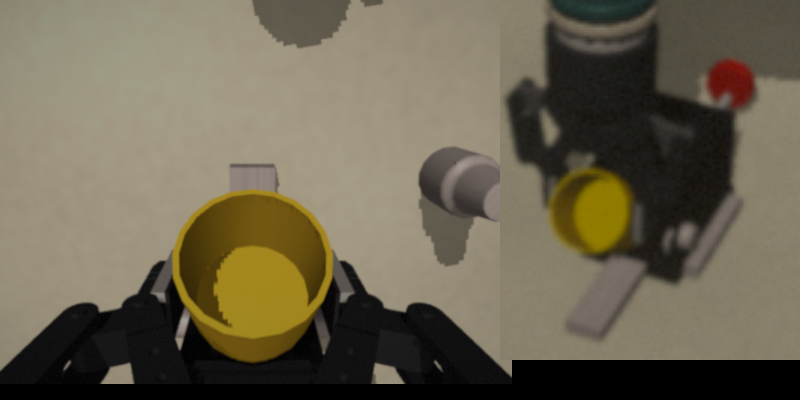

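Pivoting works: the mouth is turning up, and the wrist view now shows down into the cup. I'll carry on with the arc.

```bash

python3 -m pendant '-3 0 -7 0 -1;-6 0 -13 0 -1;-11 0 -19 0 -1;-16 0 -25 0 -1;-22 0 -29 0 -1'
python3 -m pendant '-5 0 -3 0 -1;-9 0 -4 0 -1;-9 0 -4 0 -1'
python3 - <<'E'
from h import *
p=telemetry.sense()["position"];o=np.array([.548,-.108]);u=np.array([.175,.9846]);v=np.array([.9846,-.175])
print(p,(p[:2]-o)@u,(p[:2]-o)@v)
a=np.zeros((400,800,3),np.uint8);a[:384,:512]=eyes.capture("wrist")["img"]
b=cv2.resize(eyes.capture("side")["img"][100:220,220:320],(300,360));a[:360,500:800]=b
cv2.imwrite("pics/g6.png",a)
E
```

```text
time_s: 11.37
position: [0.5663, -0.0171, 0.1094]
ee_rot: [-0.001, 0.766, 0.642, 0.001]
wrist_force: [-0.4, 5.3, -2.6]
grip_width: 0.0597
time_s: 11.62
position: [0.5649, -0.0262, 0.1141]
ee_rot: [-0.0, 0.767, 0.642, 0.001]
wrist_force: [-1.7, 5.2, 1.5]
grip_width: 0.0593
[ 0.56486961 -0.02616612  0.11408931] 0.08352582427124584 0.0022888878281290635
```

View pics/g6.png

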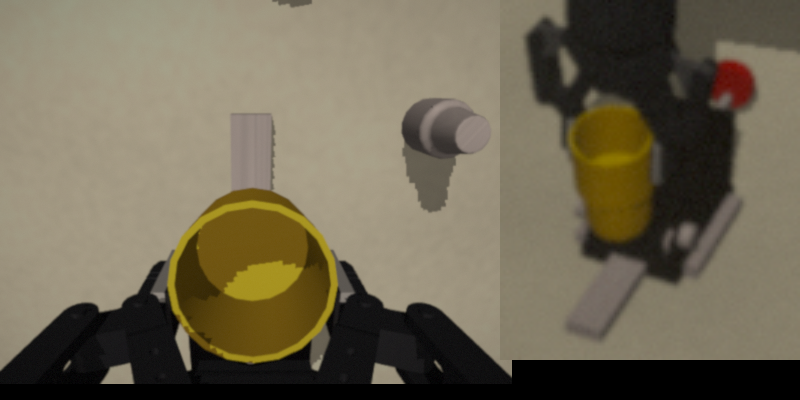

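```bash
python3 - <<'E'
from h import *
c=eyes.capture("wrist");f=K(c)[0,0];print(f,c["k1"])
p=telemetry.sense()["position"];o=np.array([.548,-.108]);u=np.array([.175,.9846]);v=np.array([.9846,-.175])
W=np.asarray(c["world_to_cam"]);Rinv=W[:3,:3].T
print("cam",-Rinv@W[:3,3]-p)
S=np.array([[u[0],u[1],0],[v[0],v[1],0],[0,0,1]])
# candidate poses: pivot P at TCP+.020, rim 23mm up; compare overlays of rim & inner floor for several pitches
P=np.array([*p[:2],p[2]+.020]);U=np.array([*u,0]);V=np.array([*v,0]);Z=np.array([0,0,1.])
for deg in(80,85,90,95,100,105):
    t=np.radians(deg);a=np.cos(t)*U+np.sin(t)*Z;n=np.cross(a,V)
    ph=np.linspace(0,2*np.pi,60)
    out=[]
    for s,r in((.023,.03),(-.025,.0275)):
        q=proj(c,[P+s*a+r*(np.cos(h)*V+np.sin(h)*n) for h in ph]);out+= [q.min(0).round(),q.max(0).round()]
    print(deg,*out)
E
```

```text
330.3291288555637 -0.06612347892925839
cam [0.01416804 0.07666251 0.14326715]
80 [167. 226.] [333. 381.] [196. 210.] [305. 314.]
85 [168. 234.] [333. 380.] [196. 206.] [305. 308.]
90 [168. 242.] [333. 379.] [196. 203.] [305. 302.]
95 [168. 252.] [332. 377.] [195. 201.] [306. 295.]
100 [169. 261.] [332. 375.] [195. 199.] [306. 289.]
105 [169. 272.] [331. 372.] [195. 197.] [307. 283.]
```

```bash
python3 - <<'E'
from h import *
from scipy.optimize import least_squares
c=eyes.capture("wrist");p=telemetry.sense()["position"]
u=np.array([.175,.9846]);v=np.array([.9846,-.175]);U=np.array([*u,0]);V=np.array([*v,0]);Z=np.array([0,0,1.])
g=c["img"]; cv2.imwrite("pics/z7.png",cv2.resize(g[170:384,140:370],(644,599),interpolation=cv2.INTER_CUBIC))
ph=np.linspace(0,2*np.pi,90)
def ell(x):
    t=x[0];a=np.cos(t)*U+np.sin(t)*Z;n=np.cross(a,V);R=np.array([*p[:2],p[2]])+x[1]*U+x[2]*Z+x[3]*V
    return [proj(c,[R-s*a+r*(np.cos(h)*V+np.sin(h)*n) for h in ph]) for s,r in((0,.03),(.048,.0275))]
def f(x):
    A,B=ell(x); return np.r_[A.min(0)-[170,199],A.max(0)-[337,362],B[:,0].min()-197,B[:,0].max()-307,(B[:,1].max()-301)]
s=least_squares(f,[1.4,0,.043,0],x_scale=[.1,.01,.01,.01]);print(np.degrees(s.x[0]),s.x,s.fun.round(1))
E
```

```text
78.0371102490205 [1.36200451e+00 1.32116857e-02 4.14079235e-02 1.04577460e-03] [-1.1  0.5  0.2 -0.9  0.6  0.7  0.4]
```

View pics/z7.png

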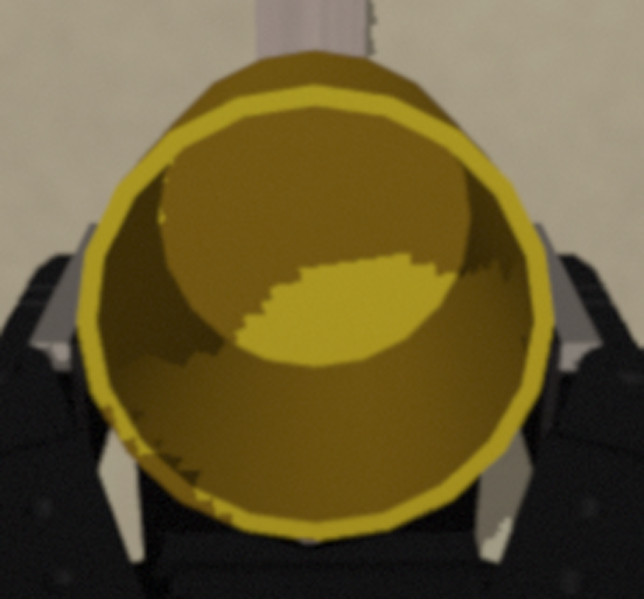

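The fit puts the beaker at 78° pitch, with its axis about 8 mm ahead of the pad centre. I'll give the base another push against the roof edge, lower on the body.

```bash
cat > fit.py <<'E'
from h import *
from scipy.optimize import least_squares
def auto():
    c=eyes.capture("wrist");s=telemetry.sense();p=s["position"];g=c["img"]
    u=np.array([.175,.9846]);v=np.array([.9846,-.175]);U=np.array([*u,0]);V=np.array([*v,0]);Z=np.array([0,0,1.])
    o=np.array([.548,-.108]);print("tcp",p.round(4),"xs",(p[:2]-o)@u,"F",s["wrist_force"].round(1))
    hsv=cv2.cvtColor(g,cv2.COLOR_BGR2HSV)
    return c,p,g,hsv,U,V,Z
def solve(c,p,U,V,Z,rim,flo):
    ph=np.linspace(0,2*np.pi,90)
    def f(x):
        t=x[0];a=np.cos(t)*U+np.sin(t)*Z;n=np.cross(a,V);R=p+x[1]*U+x[2]*Z+x[3]*V
        A,B=[proj(c,[R-s*a+r*(np.cos(h)*V+np.sin(h)*n) for h in ph]) for s,r in((0,.03),(.048,.0275))]
        return np.r_[A.min(0)-rim[:2],A.max(0)-rim[2:],B[:,0].min()-flo[0],B[:,0].max()-flo[1],B[:,1].max()-flo[2]]
    s=least_squares(f,[1.4,0,.043,0],x_scale=[.1,.01,.01,.01]);print("pitch",np.degrees(s.x[0]),"rim-tcp",s.x[1:].round(4),s.fun.round(1)); return s.x
E
python3 -m pendant '3 0 -4 0 -1;3 0 -8 0 -1;-1 0 -8 0 -1;-5 0 -8 0 -1;-9 0 -8 0 -1'
python3 -m pendant '-4 0 0 0 -1;-7 0 0 0 -1;-7 0 0 0 -1'
python3 - <<'E'
from fit import *
c,p,g,hsv,U,V,Z=auto()
cv2.imwrite("pics/z8.png",cv2.resize(g[170:384,140:370],(644,599),interpolation=cv2.INTER_CUBIC))
E
```

```text
time_s: 12.23
position: [0.5644, -0.0332, 0.123]
ee_rot: [-0.0, 0.766, 0.643, 0.003]
wrist_force: [-0.5, 7.6, 2.6]
grip_width: 0.0594
time_s: 12.48
position: [0.5628, -0.0414, 0.1222]
ee_rot: [0.0, 0.766, 0.642, 0.002]
wrist_force: [-0.8, 5.7, 1.5]
grip_width: 0.0595
tcp [ 0.5628 -0.0414  0.1221] xs 0.06815811014165095 F [-0.6  4.5  1.6]
```

View pics/z8.png

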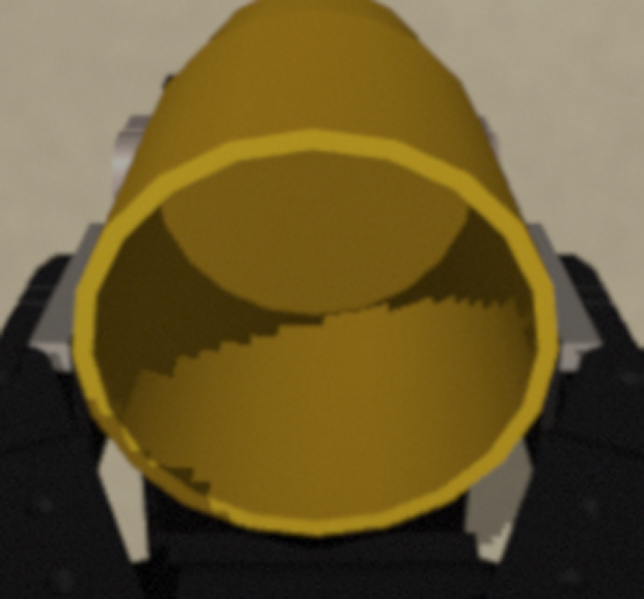

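```bash
python3 - <<'E'
from fit import *
c,p,g,hsv,U,V,Z=auto()
solve(c,p,U,V,Z,[166.4,216.4,338.6,361.4],[197,308,282.5])
E
```

```text
tcp [ 0.5628 -0.0413  0.1221] xs 0.06821041375213936 F [-0.1  4.4  2.4]
pitch 91.90565872260572 rim-tcp [0.0102 0.0447 0.0008] [ 0.3  0.3  0.1 -0.9 -1.5  1.   0.7]
```

Pitch is now 91.9°, close enough to upright. Next I'll lift and carry it to the stack.

```bash

python3 -m pendant '10 0 0 0 -1;25 0 -15 0 -1;25 0 -40 0 -1;25 0 -65 0 -1;25 0 -90 0 -1' 30
python3 -m pendant '15 0 -20 0 -1;40 -2 -30 0 -1;70 -4 -30 0 -1;100 -6 -30 0 -1;130 -8 -30 0 -1'
python3 -m pendant '30 -1 0 0 -1;60 -2 0 0 -1;90 -3 0 0 -1;120 -4 0 0 -1;145 -4 0 0 -1'
python3 -m pendant '15 0 0 0 -1;25 0 0 0 -1;25 0 0 0 -1;25 0 0 0 -1'
python3 - <<'E'
from fit import *
c,p,g,hsv,U,V,Z=auto()
t=eyes.capture("top");s=eyes.capture("side")
a=np.zeros((600,800,3),np.uint8);a[:599,:420]=cv2.resize(g[170:384,160:350],(420,473))[:599] if 0 else cv2.copyMakeBorder(cv2.resize(g[170:384,152:348],(420,459)),0,140,0,0,cv2.BORDER_CONSTANT)
a[:330,430:]=cv2.resize(s["img"][190:320,130:276],(370,330));a[335:600,430:]=cv2.resize(t["img"][130:225,70:203],(370,265))
cv2.imwrite("pics/s9.png",a)
E
```

```text
time_s: 13.0
position: [0.5664, -0.0178, 0.2114]
ee_rot: [0.001, 0.767, 0.642, -0.001]
wrist_force: [0.1, 0.6, 0.6]
grip_width: 0.0593
time_s: 13.42
position: [0.5819, 0.1124, 0.2413]
ee_rot: [0.001, 0.767, 0.642, 0.0]
wrist_force: [0.8, -0.9, -0.6]
grip_width: 0.0593
time_s: 13.83
position: [0.6031, 0.2571, 0.2406]
ee_rot: [0.001, 0.766, 0.642, 0.0]
wrist_force: [-0.8, 0.0, -1.5]
grip_width: 0.0594
time_s: 14.17
position: [0.6073, 0.2796, 0.2402]
ee_rot: [0.001, 0.767, 0.642, -0.0]
wrist_force: [0.9, 0.2, -0.2]
grip_width: 0.0593
tcp [0.6073 0.279  0.2404] xs 0.3913928504838459 F [ 0.9 -0.3 -0.8]
```

View pics/s9.png

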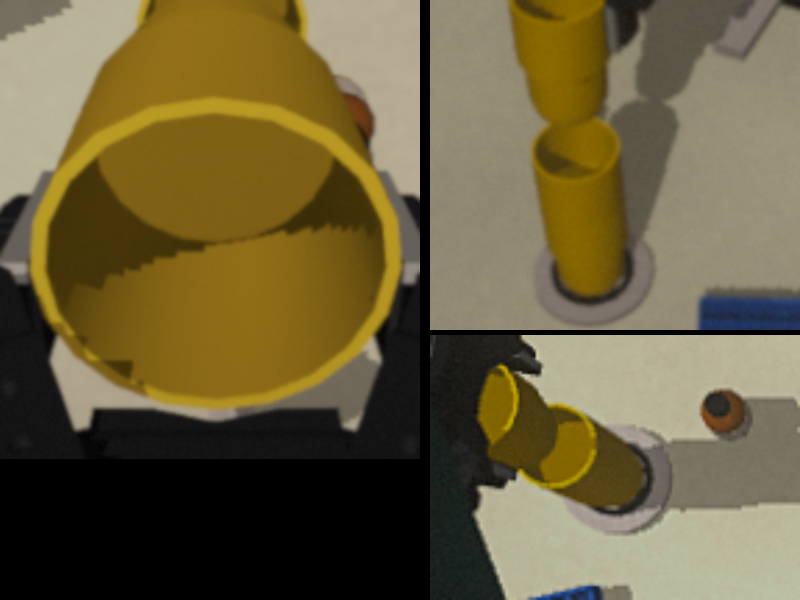

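The held beaker hangs above the stack. In the side crop its body axis is at about x=567 and the stack rim centre at (577,148); the bottle is undisturbed. I'll check the offset between beaker and stack using the same cameras for both.

```bash
python3 - <<'E'
from fit import *
c,p,g,hsv,U,V,Z=auto()
x=solve(c,p,U,V,Z,[166.5,215.7,339.6,360.4],[197.3,308.3,283])
t=eyes.capture("top");s=eyes.capture("side")
a=np.cos(x[0])*U+np.sin(x[0])*Z;n=np.cross(a,V);R=p+x[1]*U+x[2]*Z+x[3]*V;b=R-.092*a
print("rim",R,"base",b)
ph=np.linspace(0,2*np.pi,90)
circ=lambda d,r:[R-d*a+r*(np.cos(h)*V+np.sin(h)*n) for h in ph]
q=proj(t,circ(0,.03));print("top rim pred bbox",q.min(0),q.max(0),"obs right 102.0 top 140.8")
for d,r in((.03,.03),(.07,.026)):
    q=proj(s,circ(d,r)); print("side pred",d,q[:,0].min(),q[:,0].max(),"row",q[:,1].mean())
# measured yellow spans by row in side
h=cv2.cvtColor(s["img"],cv2.COLOR_BGR2HSV);m=cv2.inRange(h,(18,120,40),(35,255,255))
for r in range(196,300,6):
    k=np.flatnonzero(m[r,150:230]); print(r,150+k.min(),150+k.max(),(300+k.min()+k.max())/2) if len(k) else 0
for nm,C in(("stack(.611,.2925)",(.611,.2925)),):
    q=proj(s,[[C[0]+.03*np.cos(w),C[1]+.03*np.sin(w),.146] for w in ph]);print("side stack rim pred",q.min(0),q.max(0),"obs x",130+104/2.534,130+191/2.534)
    q=proj(t,[[C[0]+.03*np.cos(w),C[1]+.03*np.sin(w),.146] for w in ph]);print("top stack rim pred",q.min(0),q.max(0),"obs",70+(522-430)/2.782,70+(596-430)/2.782,"y",130+(404-335)/2.782,130+(488-335)/2.782)
E
```

```text
tcp [0.6072 0.2787 0.2408] xs 0.3911170698397237 F [-0.5  0.1 -0.4]
pitch 91.4750577114329 rim-tcp [0.0106 0.0445 0.0011] [ 0.6  0.  -0.5 -0.2 -1.4  1.2  0.2]
rim [0.61017565 0.28894953 0.28528239] base [0.61059009 0.2912813  0.19331287]
top rim pred bbox [ 64.28643028 134.51854066] [102.88061265 171.49936407] obs right 102.0 top 140.8
side pred 0.03 162.3747711221875 201.28066444841267 row 199.10272489391957
side pred 0.07 167.6643934922294 200.21214697285745 row 217.76413697607282
196 162 198 180.0
202 163 198 180.5
208 164 199 181.5
214 165 199 182.0
220 168 199 183.5
226 169 198 183.5
232 171 197 184.0
238 176 199 187.5
244 171 204 187.5
250 170 204 187.0
256 171 204 187.5
262 172 205 188.5
268 173 206 189.5
274 174 206 190.0
280 175 207 191.0
286 176 206 191.0
292 179 206 192.5
298 180 205 192.5
side stack rim pred [169.54532956 234.19924832] [204.88932816 260.81704036] obs x 171.04183109707972 205.37490134175218
top stack rim pred [ 97.80380311 154.25304615] [129.07434296 184.77467362] obs 103.06973400431345 129.66930265995686 y 154.80230050323507 184.99640546369517
```

```bash

python3 -m pendant '-2 -2 10 0 -1;-2 -2 20 0 -1;-2 -2 30 0 -1;-2 -2 40 0 -1'
python3 -m pendant '0 0 5 0 -1;0 0 10 0 -1;0 0 15 0 -1;0 0 20 0 -1'
python3 - <<'E'
from h import *
s=eyes.capture("side");h=cv2.cvtColor(s["img"],cv2.COLOR_BGR2HSV);m=cv2.inRange(h,(18,120,40),(35,255,255))
for r in range(220,304,7):
    k=np.flatnonzero(m[r,150:230]); print(r,150+k.min(),150+k.max(),(300+k.min()+k.max())/2) if len(k) else 0
print(telemetry.sense()["position"])
E
```

```text
time_s: 14.8
position: [0.6046, 0.2781, 0.1991]
ee_rot: [-0.0, 0.767, 0.642, -0.0]
wrist_force: [0.3, -0.4, -0.7]
grip_width: 0.0597
time_s: 15.13
position: [0.605, 0.2785, 0.1801]
ee_rot: [0.0, 0.766, 0.642, 0.0]
wrist_force: [-0.4, -0.2, -0.5]
grip_width: 0.0596
220 167 203 185.0
227 168 202 185.0
234 169 203 186.0
241 171 203 187.0
248 171 206 188.5
255 172 205 188.5
262 173 206 189.5
269 174 206 190.0
276 175 207 191.0
283 176 207 191.5
290 179 206 192.5
297 180 205 192.5
[0.60442737 0.27832051 0.17868858]
```

```bash

python3 -m pendant '0 0 4 0 -1;0 0 8 0 -1;0 0 12 0 -1;0 0 12 0 -1'
python3 -m pendant '0 0 4 0 -1;0 0 8 0 -1;0 0 11 0 -1;0 0 11 0 -1'
python3 -m pendant '0 0 2 0 -1;0 0 4 0 -1;0 0 6 0 -1;0 0 6 0 -1'
```

```text
time_s: 15.52
position: [0.6043, 0.2783, 0.1671]
ee_rot: [-0.0, 0.767, 0.642, -0.001]
wrist_force: [1.1, -1.3, -0.5]
grip_width: 0.0596
time_s: 15.85
position: [0.6043, 0.2783, 0.1562]
ee_rot: [-0.0, 0.766, 0.642, -0.001]
wrist_force: [-0.5, 0.3, -1.6]
grip_width: 0.0593
time_s: 16.18
position: [0.6045, 0.2784, 0.1508]
ee_rot: [-0.0, 0.767, 0.642, -0.0]
wrist_force: [0.3, 0.0, 0.0]
grip_width: 0.0596
```

```bash

python3 -m pendant '0 0 1 0 -1;0 0 2 0 -1;0 0 2 0 -1'
python3 -m pendant '0 0 1 0 -1;0 0 2 0 -1;0 0 2 0 -1'
```

```text
time_s: 16.43
position: [0.6051, 0.2784, 0.15]
ee_rot: [0.0, 0.767, 0.642, 0.001]
wrist_force: [0.6, -0.2, 0.2]
grip_width: 0.0599
time_s: 16.68
position: [0.6061, 0.2782, 0.1495]
ee_rot: [0.001, 0.767, 0.642, 0.002]
wrist_force: [1.6, -1.4, 5.3]
grip_width: 0.0592
```

The force rises to 5 N at the height expected for full seating. I'll release and retreat straight up.

```bash

python3 -m pendant '0 0 0 0 0.6;0 0 0 0 0.8;0 0 0 0 1;0 0 0 0 1;0 0 0 0 1'
python3 -m pendant '0 0 -15 0 1;0 0 -35 0 1;0 0 -70 0 1;0 0 -105 0 1;0 0 -125 0 1'
python3 -m pendant '-40 0 0 0 1;-80 0 0 0 1;-120 0 0 0 1;-160 0 0 0 1;-180 0 0 0 1'
python3 -m pendant '0 0 0 0 1;0 0 0 0 1;0 0 0 0 1;0 0 0 0 1;0 0 0 0 1'
python3 - <<'E'
from h import *
s=eyes.capture("side");t=eyes.capture("top");h=cv2.cvtColor(s["img"],cv2.COLOR_BGR2HSV);m=cv2.inRange(h,(18,120,40),(35,255,255))
for r in range(190,310,5):
    k=np.flatnonzero(m[r,150:230]); print(r,150+k.min(),150+k.max(),(300+k.min()+k.max())/2) if len(k) else 0
for C,z in (((.6105,.2925),.194),((.6105,.2925),.146)):
    q=[[C[0]+.03*np.cos(w),C[1]+.03*np.sin(w),z] for w in np.linspace(0,6.28,90)]
    for c in(s,t): b=proj(c,q);print(z,b.min(0).round(1),b.max(0).round(1))
hh=cv2.cvtColor(t["img"],cv2.COLOR_BGR2HSV);mt=cv2.inRange(hh,(18,120,40),(35,255,255))
mb=cv2.inRange(hh,(18,150,130),(35,255,255));
for M in(mt,mb): print("top bbox",cv2.boundingRect(M[120:230,40:200]))
r=cv2.inRange(hh,(0,150,90),(8,255,255))|cv2.inRange(hh,(172,150,90),(180,255,255));mo=cv2.moments(r[190:250,300:420],True);print("knob px",300+mo["m10"]/mo["m00"],190+mo["m01"]/mo["m00"],"start",240+655/4.4,175+198/4.4)
cv2.imwrite("pics/end.png",t["img"])
d=np.abs(t["img"].astype(int)-cv2.imread("pics/top0.png")).sum(2)
for nm,(x,y) in dict(tray=(116,246),obj=(262,138),oil=(175,157)).items(): print(nm,(d[y-20:y+20,x-20:x+20]>90).sum())
E
```

```text
time_s: 17.1
position: [0.6043, 0.2785, 0.1466]
ee_rot: [-0.0, 0.766, 0.642, -0.001]
wrist_force: [0.2, -0.5, -0.8]
grip_width: 0.0851
time_s: 17.52
position: [0.6053, 0.2788, 0.2769]
ee_rot: [0.001, 0.766, 0.642, 0.003]
wrist_force: [0.0, 0.1, 0.2]
grip_width: 0.0856
time_s: 17.93
position: [0.5723, 0.0975, 0.2725]
ee_rot: [0.001, 0.767, 0.641, -0.001]
wrist_force: [0.8, -0.5, 0.0]
grip_width: 0.0854
time_s: 18.35
position: [0.5733, 0.1025, 0.272]
ee_rot: [-0.0, 0.766, 0.643, -0.0]
wrist_force: [0.1, -0.3, 0.3]
grip_width: 0.0854
220 173 199 186.0
225 169 202 185.5
230 167 203 185.0
235 168 203 185.5
240 169 204 186.5
245 170 204 187.0
250 170 204 187.0
255 171 204 187.5
260 172 205 188.5
265 172 205 188.5
270 173 206 189.5
275 174 206 190.0
280 175 207 191.0
285 176 206 191.0
290 178 206 192.0
295 179 207 193.0
300 182 203 192.5
305 186 199 192.5
0.194 [166.4 214.7] [203.2 241.4]
0.194 [ 87.1 148.4] [120.4 180.9]
0.146 [169.8 234.3] [205.2 260.9]
0.146 [ 97.8 154.5] [129.1 185. ]
top bbox (76, 38, 31, 34)
top bbox (76, 39, 6, 15)
knob px 388.51666666666665 220.37222222222223 start 388.8636363636364 220.0
tray 333
obj 1589
oil 1272
```

```bash

python3 -m pendant '-40 -40 0 0 1;-80 -80 0 0 1;-110 -120 0 0 1;-140 -160 0 0 1;-170 -180 0 0 1'
python3 -m pendant '0 0 0 0 1;0 0 0 0 1;0 0 0 0 1'
python3 - <<'E'
from h import *
s=eyes.capture("side")["img"];t=eyes.capture("top")["img"]
M=lambda i:cv2.inRange(cv2.cvtColor(i,cv2.COLOR_BGR2HSV),(18,120,40),(35,255,255))
for i in(s,cv2.imread("pics/side0.png")): print("side stack bbox",cv2.boundingRect(M(i)[200:330,150:230]))
print("top stack bbox",cv2.boundingRect(M(t)[120:230,40:200]))
a=cv2.imread("pics/top0.png")
for nm,(x,y) in dict(tray=(116,246),obj=(262,138),oil=(175,157)).items():
    T=a[y-16:y+16,x-16:x+16] if nm!="tray" else a[y-28:y+28,x-26:x+26]
    h=T.shape[0]//2;w=T.shape[1]//2
    R=cv2.matchTemplate(t[y-h-12:y+h+12,x-w-12:x+w+12],T,cv2.TM_CCOEFF_NORMED);_,v,_,l=cv2.minMaxLoc(R);print(nm,round(v,3),"shift",l[0]-12,l[1]-12)
E
```

```text
time_s: 18.87
position: [0.3965, -0.011, 0.2721]
ee_rot: [-0.0, 0.766, 0.643, 0.0]
wrist_force: [0.4, -1.1, 1.0]
grip_width: 0.0854
time_s: 19.12
position: [0.3987, -0.011, 0.2727]
ee_rot: [0.0, 0.766, 0.642, 0.001]
wrist_force: [-1.0, -0.1, 1.4]
grip_width: 0.0853
side stack bbox (17, 16, 41, 91)
side stack bbox (20, 35, 38, 73)
top stack bbox (48, 29, 59, 43)
tray 0.998 shift 0 0
obj 0.998 shift 0 0
oil 0.998 shift 0 0
```

```bash
python3 -c "
from station import robot; print(robot.finish_job())"
```

```text
the job is handed in; nothing more can be done
None
```

The beaker is nested in the top of the stack and the job is handed in, at about 19 s on the robot's clock. No verdict was reported.

**What I did**
- I pressed the knob to its end stop; the wrist force reached about 21 N. It sprang back when I retreated.
- The moves allow no tool tilt, so I gripped the beaker near its mouth and pivoted it in the pads. I lifted it in an arc with the back of its body bearing lightly on the sleeve's roof edge (about 8 N at most).
- I then carried it to the stack, lowered it in until about 5 N was felt at the expected seating height, released it and moved the arm clear.

**Last checks**
- **Nesting depth:** the stack's top edge rose 19 px in the side view, against 19.6 px expected for 48 mm. That is good to roughly 2 mm.
- **Alignment:** the column's centre line is straight. In the top view the rim is within 1 px of its predicted place.
- **Knob:** it is back at its starting pixel.
- **Bystanders:** all three show zero shift in the top view.

**What disagreed or wasn't checked**
- The first pivot left the beaker at 78°, so a second push was needed to reach about 91.5–92°.
- The side and top cameras disagreed by 2–3 mm on where the stack stands. I corrected for that before inserting.
- A first comparison of the objective and bottle showed large picture differences. I took these to be the arm blocking the view, and they were gone once it moved away.
- I had used all 12 picture views, so the final checks were made by image code, not by eye.

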